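# Unlock the block rack and lay out two printing blocks

### The arm

A 6-joint arm with a two-finger parallel gripper is mounted at the origin on the work surface. World frame = base frame: x ahead of the robot, y to its left, z up, the work surface at z = 0. Lengths are in m, angles in rad, forces in N, time in s.
With the tool pointing down it reaches from about 0.4 to 0.825 m from the base axis. Payload 7 kg.
Tool frame: the origin (TCP) lies between the finger pads; the fingertips stand 22 mm ahead of it and the grasp point (between the pads) lies 3 mm ahead of it; z points along the fingers, y is the direction in which the jaws open and shut (so a half turn about z gives the same grasp; the last joint's range is limited). The gripper opens to 88 mm and grips with 3 to 60 N. Pads are 19 mm wide; open, the fingers measure 130 mm over their backs; the gripper's body (78 mm by 193 mm) begins 47 mm behind the grasp point.
Start: joints at [1.399, 0.359, 0.012, 0, -1.224, -0.288], TCP at [0.3, 0.605, 0.249] pointing down, gripper open.
Joint ranges: [-3.07, 3.07], [-1.43, 2.12], [-1.02, 1.25], [-3.03, 1.67], [-3.05, -0], [-3.03, 3.03]. Speed limits (rad/s): [2.39, 2.39, 3.01, 3.14, 3.14, 3.14].

### API

Orientations are given as [roll, pitch, yaw] about the fixed x, y, z axes, in that order (R = Rz(yaw) Ry(pitch) Rx(roll)).
In Python, from station import * gives the robot as it stands. The module is installed in compiled form; this text tells all that it offers.
- The arm moves only by the tool move_arm, never from a script. Its argument "rows" is a list of rows, each an object with "delta_rot": the turn, a rotation vector about the world's x, y, z in degrees, a list of three; "delta_pos": the shift along the world's x, y, z in cm, a list of three; "hand": the finger opening in cm, from 0 to 8.76. A call has exactly 10 rows; each row shifts and turns the commanded pose from where the row before left it; what a row does not reach is not made up. A row lasts 1/10 s, in which the tool goes at most 50 mm and 8.59 degrees, less where a joint would pass 70% of its speed; a pose out of reach is approached as far as the arm can. A call is refused whole if a number of a shift passes 5 or a number of a turn 8.59, either way. A call with a gripper value outside its range is refused whole. The fingers move at their own pace and stop on an object; "force" is the grip in N (left out, the last holds). Time passes only in rows, so rows that do not move let the fingers close, or fill a call up. It gives the time, the measured TCP pose, the force and the opening at its end, in the units of the state.
- get_state(): the state, without advancing time (a new reading comes with each control period).
- grab_frame(name): name is "side" or "top"; returns the picture (480x640x3 uint8, blue, green, red); there is no depth.
- camera_info(name): a dict with "camera_matrix" (3x3 intrinsics, pixels), "world_from_camera" (4x4, takes a point from camera to world coordinates). Camera axes: x right, y down, z forward; pixel columns grow to the right and rows downward; lengths in m; the calibration is good to about 2 mm. A picture is of the moment at which its call begins. camera_info takes no time and is no camera call.
- job_done(): hands the job in, once; it reports no verdict.
The state is a dict: "t": time; "q": joint angles; "qd": joint speeds; "joint_efforts": joint torques, N m; "eef_pos": TCP position; "ee_rot": TCP orientation; "force": force on the tool from outside, world axes, zero at the start; "moment": the same for the moment, N m; "width": finger opening in m.
Only numpy, scipy, OpenCV 4.12 (cv2) and the standard library are available. Lean on these libraries where they do the work, as an engineer would, in place of code of your own. Each camera call takes 0.05 s, during which the arm holds its last target.

### The job

Lift the retaining bar out of the two open brackets of the printing-block rack, keeping it level, and lay it flat inside the long shallow tray. Then take out the round block and the square block and stand each of them, handle up, wholly on the white printing board; leave the narrow border block in the rack. Set everything down gently without dropping it, and do not disturb the jar, the brush or the cup.

Things in the scene. Friction and masses are not known exactly. Their poses are not given: they have to be found in the camera images.
- rack: Fixed wooden rack, 92 x 264 mm in plan. Origin: centre of its underside, on the table; z up, y along the row of bays. Floor 12 mm thick; three open-topped bays, 76 x 76 mm inside, centred at x = 0 and y = -80, 0, +80 mm; bay walls 4 to 8 mm thick, up to z = 32 mm. At y = -128 and +128 mm stands a steel bracket, 40 mm (x) by 8 mm (y), its open-topped slot 22 mm wide in x, slot floor at z = 88 mm, prong tops at z = 112 mm.
- bar: Retaining bar lying loose in the two brackets across the tops of the block handles: straight aluminium bar 16 mm (x) by 284 mm (y) by 14 mm (z), about 0.22 kg. On the middle of its top stands a wooden grip 20 mm (x) by 60 mm (y), from 14 to 50 mm above the underside. Origin: centre of the underside, z up, y along the bar. It starts with its y parallel to the rack's y, underside at rack z = 88 mm, 4 mm above the block handles.
- tray: Fixed grey shallow tray for the bar, outside 50 mm (x) by 320 mm (y) by 14 mm high, walls and floor 5 mm thick, so 40 x 310 mm inside. Origin: centre of its underside on the table; y along its length.
- board: Fixed flat printing board, white with a thin printed frame, 220 mm (x) by 260 mm (y), its top 16 mm above the table. Origin: centre of its underside on the table.
- round_block: Loose dark wooden printing block, round base 68 mm in diameter and 28 mm thick; on it an upright handle 22 mm (x) by 50 mm (y), from 28 to 72 mm above the underside. Origin: centre of the underside (printing face), z up. About 0.2 kg. Starts upright in one of the three bays.
- square_block: Loose dark wooden printing block, square base 66 x 66 mm, 28 mm thick; same handle as the round block (22 mm in x, 50 mm in y, 28 to 72 mm above the underside). Origin: centre of the underside, z up. About 0.2 kg. Starts upright in one of the bays.
- border_block: Loose dark wooden border block, narrow base 32 mm (x) by 68 mm (y), 28 mm thick, same handle. Origin: centre of the underside. Starts upright in one of the bays and stays there.
- jar: Bystander: closed grey jar, 60 mm in diameter, 80 mm high, beyond the board. Origin: centre of its underside.
- brush: Bystander: brush lying on the table beyond the board. Origin near its middle, at table height.
- cup: Bystander: open metal cup, 72 mm in diameter, 85 mm high, to the right of the rack. Origin: centre of its underside.
Mind the look-alikes: they are no part of the job. What is shaped like the square_block but pink or purple is not meant.

How it is judged:
On the way, in this order (a step that is already met when the one before it is completed fails the run):
1. the bar is lifted clear of both brackets, the blocks still in the rack (z of bar in the frame of rack above 0.114 m and z of each of round_block, square_block in the frame of rack below 0.02 m), for 0.05 s.
2. the bar lies flat in the tray, let go, the blocks still in the rack (x of bar in the frame of tray between -0.017 and 0.017 m and y of bar in the frame of tray between -0.025 and 0.025 m and z of bar in the frame of tray below 0.009 m and angle between bar's own z axis and vertical below 0.06 rad and contact force between the fingers and bar below 0.1 N and linear speed of bar below 0.02 m/s and z of each of round_block, square_block in the frame of rack below 0.02 m), for 0.1 s.
At the end, for the whole second after the job is handed in: Bar flat in the tray (centre within 17 mm across, 25 mm along; tilt < 0.06 rad); round and square blocks upright (tilt < 0.06 rad) on the board, centres within 78 mm (x) and 98 mm (y) of its centre, within 4 mm of its top; border block upright on the rack floor; all at rest (x of bar in the frame of tray between -0.017 and 0.017 m and y of bar in the frame of tray between -0.025 and 0.025 m and z of bar in the frame of tray below 0.009 m and angle between each of bar, round_block, square_block's own z axis and vertical below 0.06 rad and x of round_block in the frame of board between -0.078 and 0.078 m and y of round_block in the frame of board between -0.098 and 0.098 m and z of round_block in the frame of board between 0.012 and 0.02 m and linear speed of each of round_block, square_block, bar below 0.02 m/s and x of square_block in the frame of board between -0.078 and 0.078 m and y of square_block in the frame of board between -0.098 and 0.098 m and z of square_block in the frame of board between 0.012 and 0.02 m and z of border_block in the frame of rack below 0.02 m and angle between border_block's own z axis and vertical below 0.1 rad); the robot touches nothing.
It fails at once if the bar is tipped more than 0.35 rad from level (angle between bar's own z axis and vertical above 0.35 rad).
It fails at once if the bar or a block is dropped (falling free faster than 0.6 m/s) ((contact force between bar and anything else below 0.02 N and linear speed of bar above 0.6 m/s) or (contact force between round_block and anything else below 0.02 N and linear speed of round_block above 0.6 m/s) or (contact force between square_block and anything else below 0.02 N and linear speed of square_block above 0.6 m/s)).
It fails at once if the border block is moved by more than 30 mm (distance of border_block from where it was at the start of the episode above 0.03 m).
It fails at once if the jar, the brush or the cup is moved by more than 30 mm (distance of any of jar, brush, cup from where it was at the start of the episode above 0.03 m).
It also fails if it takes over 72 s, if anything falls off the work surface, if the arm or the gripper's body presses on something with over 40 N, if the wrist force passes 120 N, or if a joint passes its speed limit or range.

## Working session

There is one attempt and no reset: what is moved stays moved. The work goes in short steps, Python scripts to look and compute and a tool call to move; the robot and the scene stay as the last step left them, time stands still between calls to the robot, and variables do not carry over. Pictures are saved under pics/ and viewed, and the job is handed in when it is done.

Besides the shell and the picture viewer there is one more tool, called after "Request:" as name(argument=value, ...), one argument or row to a line, values as JSON. move_arm: Moves the arm, as the interface text tells. Its arguments: {"type":"object","properties":{"rows":{"type":"array"},"force":{"type":"number"}},"required":["rows"]}

```bash
mkdir -p pics; python3 - <<'E'
from station import *
import cv2,numpy as np
for n in("side","top"):
    cv2.imwrite(f"pics/{n}0.png",grab_frame(n)); c=camera_info(n); print(n,np.round(c["camera_matrix"],1).tolist(),np.round(c["world_from_camera"],4).tolist())
print(get_state())
E
```

```text
side [[599.6, 0.0, 326.5], [0.0, 599.6, 235.2], [0.0, 0.0, 1.0]] [[0.7554, -0.3975, 0.5209, -0.2205], [-0.6551, -0.4763, 0.5865, -0.8712], [0.015, -0.7843, -0.6202, 0.9777], [0.0, 0.0, 0.0, 1.0]]
top [[553.8, 0.0, 316.9], [0.0, 553.8, 226.6], [0.0, 0.0, 1.0]] [[0.0252, -0.9948, 0.0985, 0.4049], [-0.9996, -0.0262, -0.0084, -0.0242], [0.0109, -0.0982, -0.9951, 1.3505], [0.0, 0.0, 0.0, 1.0]]
{'t': 0.1, 'q': array([ 1.39908124e+00,  3.59322247e-01,  1.11439661e-02, -2.83490973e-04,
       -1.22411976e+00, -2.88077929e-01]), 'qd': array([ 0.00180704, -0.00147621,  0.00194728,  0.00110298,  0.00183757,
        0.00097092]), 'joint_efforts': array([-2.38002700e-03, -5.84162557e+01,  2.93752509e+01,  7.01562077e+00,
        1.02320398e-02, -5.20163394e-05]), 'eef_pos': array([0.29940179, 0.60450623, 0.24771352]), 'ee_rot': array([ 3.14007710e+00, -1.71155923e-04, -4.59889406e-01]), 'force': array([-0.31268372,  0.39711161, -0.57687002]), 'moment': array([ 0.03050689, -0.02558997, -0.05952895]), 'width': 0.08712901267301722}
```

View pics/top0.png

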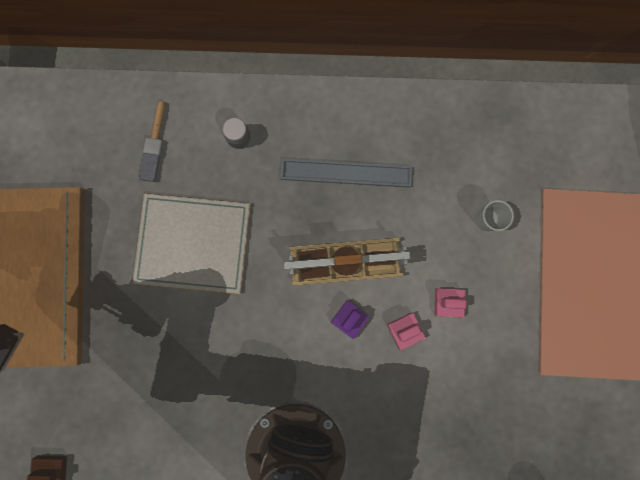

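View pics/side0.png

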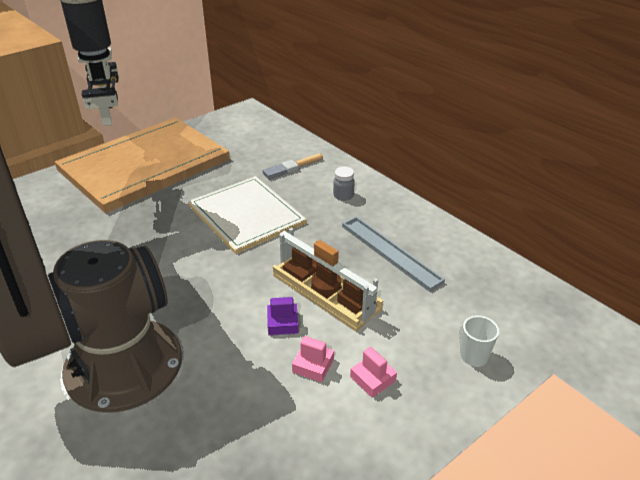

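The top view shows the rack at about (347,262) with the bar across it. The tray is at (346,173), the board at (192,243), the cup at (498,215), the jar at (235,131) and the brush at (153,140). The pink and purple look-alikes are at (350,319), (406,331) and (451,302). The dark blocks are in the bays, so I'll enlarge the rack.

```bash
python3 - <<'E'
import cv2
a=cv2.imread("pics/top0.png")[140:300,270:430]; cv2.imwrite("pics/c1.png",cv2.resize(a,(600,600),interpolation=cv2.INTER_CUBIC))
a=cv2.imread("pics/side0.png")[215:335,260:400]; cv2.imwrite("pics/c2.png",cv2.resize(a,(700,600),interpolation=cv2.INTER_CUBIC))
a=cv2.imread("pics/top0.png")[180:300,120:270]; cv2.imwrite("pics/c3.png",cv2.resize(a,(750,600),interpolation=cv2.INTER_CUBIC))
E
```

```text
(no output)
```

View pics/c1.png

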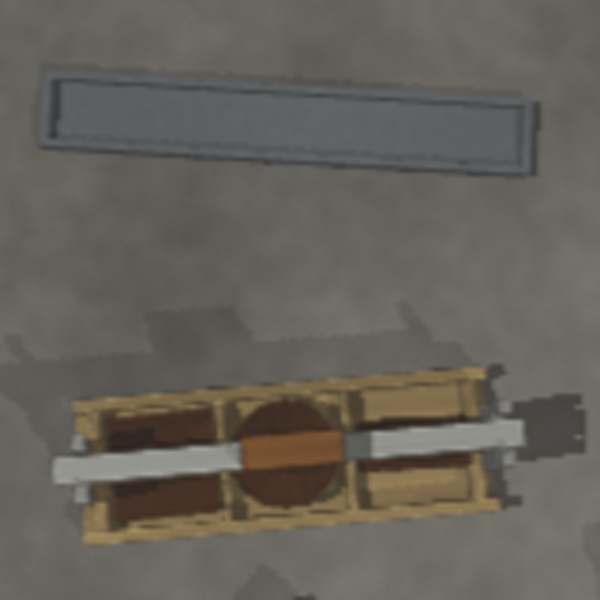

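View pics/c2.png

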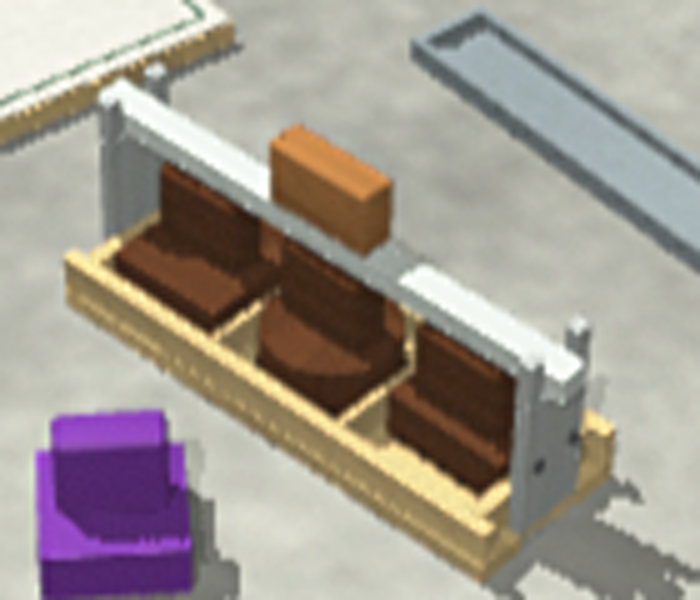

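View pics/c3.png

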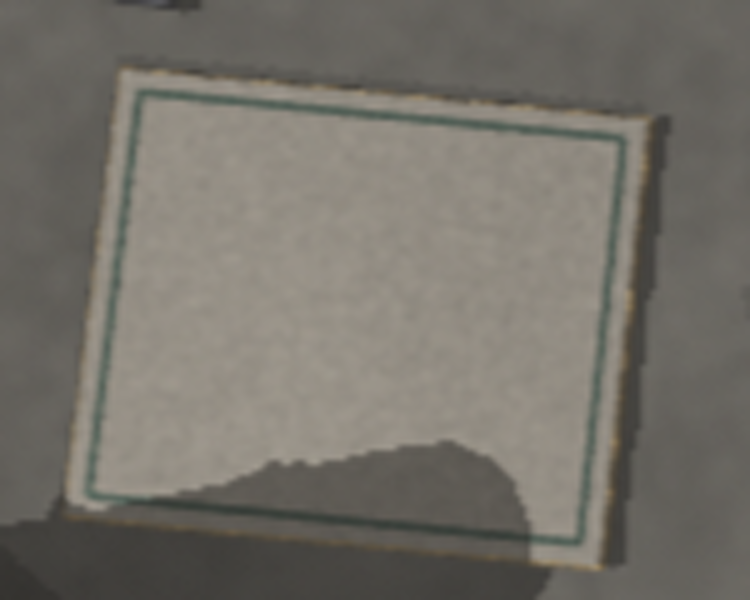

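Reading these crops: the left bay (+y) holds the dark square block, the middle bay the round block and the right bay the narrow border block. All three are dark brown. The pink and purple pieces outside the rack are the look-alikes. Next I'll compute the poses.

```bash
cat > h.py <<'E'
from station import *
import cv2,numpy as np
def ray(n,uv,z):
    c=camera_info(n);K=np.array(c["camera_matrix"]);T=np.array(c["world_from_camera"])
    d=T[:3,:3]@np.linalg.solve(K,[uv[0],uv[1],1.]);o=T[:3,3];return (o+d*(z-o[2])/d[2])
def proj(n,P):
    c=camera_info(n);K=np.array(c["camera_matrix"]);T=np.linalg.inv(np.array(c["world_from_camera"]))
    p=K@(T[:3,:3]@np.asarray(P,float)+T[:3,3]);return p[:2]/p[2]
def rect(n,uvs,z,name):
    # order: image TL,TR,BR,BL -> (+x,+y),(+x,-y),(-x,-y),(-x,+y)
    P=np.array([ray(n,u,z)[:2] for u in uvs]);c=P.mean(0)
    dy=(P[0]-P[1]+P[3]-P[2])/2;dx=(P[0]-P[3]+P[1]-P[2])/2
    y1=np.arctan2(-dy[0],dy[1]);y2=np.arctan2(dx[1],dx[0])
    print(name,"c",c.round(4),"len x,y",np.linalg.norm(dx).round(4),np.linalg.norm(dy).round(4),"yaw deg",np.degrees([y1,y2]).round(2))
E
python3 - <<'E'
from h import *
f=lambda L:[(270+u/3.75-.4,140+v/3.75-.4) for u,v in L]
g=lambda L:[(120+u/5-.4,180+v/5-.4) for u,v in L]
rect("top",f([(75,403),(484,368),(500,505),(87,544)]),.032,"rack")
rect("top",f([(53,459),(523,421),(523,446),(56,484)]),.102,"bar")
rect("top",f([(241,437),(343,431),(343,463),(241,470)]),.138,"grip")
rect("top",f([(43,65),(537,102),(534,175),(41,148)]),.014,"tray")
rect("top",g([(120,70),(655,118),(605,567),(68,515)]),.016,"board")
# side: grip top corners crop c2 scale5, origin 260,215
s=lambda L:[(260+u/5-.4,215+v/5-.4) for u,v in L]
P=np.array([ray("side",u,.138)[:2] for u in s([(296,125),(391,181),(368,200),(271,146)])]);print(P.round(4),P.mean(0).round(4))
for n,uv in(("cup",(498,215)),("jar",(235,128))): print(n,ray("top",uv,.085))
E
```

```text
rack c [ 0.4553 -0.1069] len x,y 0.0885 0.2622 yaw deg [6.6  6.92]
bar c [ 0.454  -0.1039] len x,y 0.015 0.2828 yaw deg [6.1  4.57]
grip c [ 0.4539 -0.1032] len x,y 0.019 0.0597 yaw deg [5.11 1.14]
tray c [ 0.6728 -0.105 ] len x,y 0.0518 0.3233 yaw deg [-2.19 -0.62]
board c [0.49   0.2642] len x,y 0.2167 0.2593 yaw deg [-3.85 -3.78]
[[ 0.4611 -0.078 ]
 [ 0.4677 -0.1344]
 [ 0.4514 -0.1376]
 [ 0.443  -0.0822]] [ 0.4558 -0.1081]
cup [ 0.56803383 -0.45237624  0.085     ]
jar [0.75623462 0.16203526 0.085     ]
```

```bash
cat >> h.py <<'E'
def box(img,n,c,yaw,sx,sy,z,col,s=1,o=(0,0),off=(0,0)):
    a=np.radians(yaw);R=np.array([[np.cos(a),-np.sin(a)],[np.sin(a),np.cos(a)]])
    p=[]
    for x,y in((1,1),(1,-1),(-1,-1),(-1,1)):
        w=np.array(c)+R@[off[0]+x*sx/2,off[1]+y*sy/2]
        p.append((proj(n,[*w,z])-o+.5)*s)
    cv2.polylines(img,[np.int32(np.round(p))],True,col,1)
def show(n,src,o,wh,s,fn,items):
    im=cv2.imread(src) if isinstance(src,str) else src
    im=cv2.resize(im[o[1]:o[1]+wh[1],o[0]:o[0]+wh[0]],None,fx=s,fy=s,interpolation=cv2.INTER_CUBIC)
    for it in items: box(im,n,*it[:6],**(it[6] if len(it)>6 else {}),s=s,o=np.array(o))
    cv2.imwrite(fn,im)
E
python3 - <<'E'
from h import *
rk=(.4553,-.1065);ry=6.4;Rd=(0,0,255);G=(0,255,0)
it=[(rk,ry,.092,.264,.032,Rd),(rk,ry,.016,.284,.102,G),(rk,ry,.02,.06,.138,(255,0,0)),((.673,-.105),-2.1,.05,.32,.014,Rd),((.49,.264),-3.8,.22,.26,.016,Rd)]
show("top","pics/top0.png",(130,140),(300,160),2.6,"pics/o1.png",it)
show("side","pics/side0.png",(185,170),(270,165),2.9,"pics/o2.png",it)
E
```

```text
(no output)
```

View pics/o1.png

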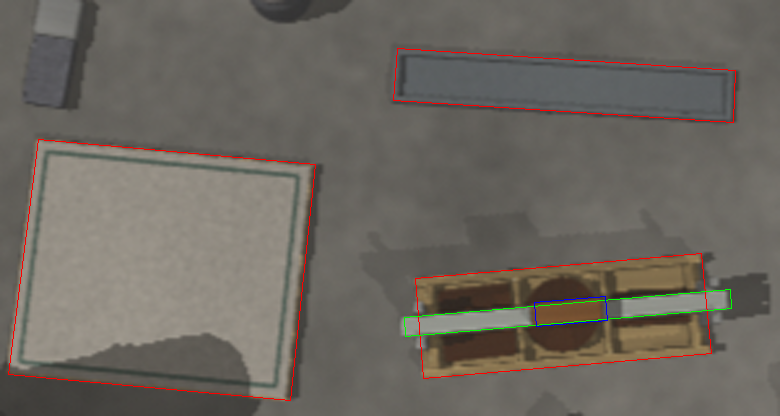

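View pics/o2.png

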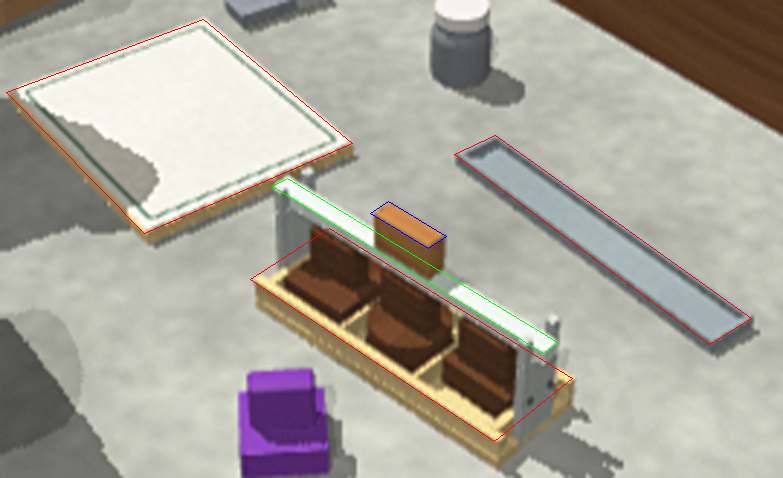

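The overlays match in both views. Rack and bar are at about (0.455, -0.106) with yaw 6.4°, the tray at (0.673, -0.105) with yaw -2.1°, and the board at (0.490, 0.264) with yaw -3.8°. I'm moving above the bar grip now.

Request:
move_arm(
  rows=[
    {"delta_pos": [0.8, -3.5, 0], "delta_rot": [0, 0, -2.9], "hand": 8.7},
    {"delta_pos": [0.8, -3.5, 0], "delta_rot": [0, 0, -2.9], "hand": 8.7},
    {"delta_pos": [0.8, -3.5, 0], "delta_rot": [0, 0, -2.9], "hand": 8.7},
    {"delta_pos": [0.8, -3.5, 0], "delta_rot": [0, 0, -2.9], "hand": 8.7},
    {"delta_pos": [0.8, -3.5, 0], "delta_rot": [0, 0, -2.9], "hand": 8.7},
    {"delta_pos": [0.8, -3.5, 0], "delta_rot": [0, 0, -2.9], "hand": 8.7},
    {"delta_pos": [0.8, -3.5, 0], "delta_rot": [0, 0, -2.9], "hand": 8.7},
    {"delta_pos": [0.8, -3.5, 0], "delta_rot": [0, 0, -2.9], "hand": 8.7},
    {"delta_pos": [0.8, -3.5, 0], "delta_rot": [0, 0, -2.9], "hand": 8.7},
    {"delta_pos": [0.8, -3.5, 0], "delta_rot": [0, 0, -2.9], "hand": 8.7},
  ],
)

```text
t: 1.1
eef_pos: [0.3795, 0.2533, 0.2484]
ee_rot: [3.141, 0.0, -0.968]
force: [0.8, -0.1, -0.0]
width: 0.0873
```

Request:
move_arm(
  rows=[
    {"delta_pos": [0.8, -3.5, 0], "delta_rot": [0, 0, -2.9], "hand": 8.7},
    {"delta_pos": [0.8, -3.5, 0], "delta_rot": [0, 0, -2.9], "hand": 8.7},
    {"delta_pos": [0.8, -3.5, 0], "delta_rot": [0, 0, -2.9], "hand": 8.7},
    {"delta_pos": [0.8, -3.5, 0], "delta_rot": [0, 0, -2.9], "hand": 8.7},
    {"delta_pos": [0.8, -3.5, 0], "delta_rot": [0, 0, -2.9], "hand": 8.7},
    {"delta_pos": [0.8, -3.5, 0], "delta_rot": [0, 0, -2.9], "hand": 8.7},
    {"delta_pos": [0.8, -3.5, 0], "delta_rot": [0, 0, -2.9], "hand": 8.7},
    {"delta_pos": [0.8, -3.5, 0], "delta_rot": [0, 0, -2.9], "hand": 8.7},
    {"delta_pos": [0, -1.0, 0], "delta_rot": [0, 0, 0], "hand": 8.7},
    {"delta_pos": [0, 0, 0], "delta_rot": [0, 0, 0], "hand": 8.7},
  ],
)

```text
t: 2.1
eef_pos: [0.4432, -0.0364, 0.2482]
ee_rot: [3.141, 0.0, -1.373]
force: [0.0, 0.3, -0.3]
width: 0.0873
```

Request:
move_arm(
  rows=[
    {"delta_pos": [0.4, -2.3, 0], "delta_rot": [0, 0, -1.6], "hand": 8.7},
    {"delta_pos": [0.4, -2.3, 0], "delta_rot": [0, 0, -1.6], "hand": 8.7},
    {"delta_pos": [0.4, -2.3, 0], "delta_rot": [0, 0, -1.7], "hand": 8.7},
    {"delta_pos": [0, 0, -2], "delta_rot": [0, 0, 0], "hand": 8.0},
    {"delta_pos": [0, 0, -2], "delta_rot": [0, 0, 0], "hand": 7.0},
    {"delta_pos": [0, 0, -2], "delta_rot": [0, 0, 0], "hand": 6.0},
    {"delta_pos": [0, 0, -1], "delta_rot": [0, 0, 0], "hand": 6.0},
    {"delta_pos": [0, 0, 0], "delta_rot": [0, 0, 0], "hand": 6.0},
    {"delta_pos": [0, 0, 0], "delta_rot": [0, 0, 0], "hand": 6.0},
    {"delta_pos": [0, 0, 0], "delta_rot": [0, 0, 0], "hand": 6.0},
  ],
)

```text
t: 3.1
eef_pos: [0.4563, -0.1038, 0.1796]
ee_rot: [-3.14, -0.0, -1.456]
force: [0.8, -0.1, -0.2]
width: 0.0602
```

```bash
python3 - <<'E'
from h import *
show("side",grab_frame("side"),(250,130),(160,200),3,"pics/s1.png",[])
show("top",grab_frame("top"),(270,180),(180,130),4,"pics/t1.png",[])
E
```

```text
(no output)
```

View pics/s1.png

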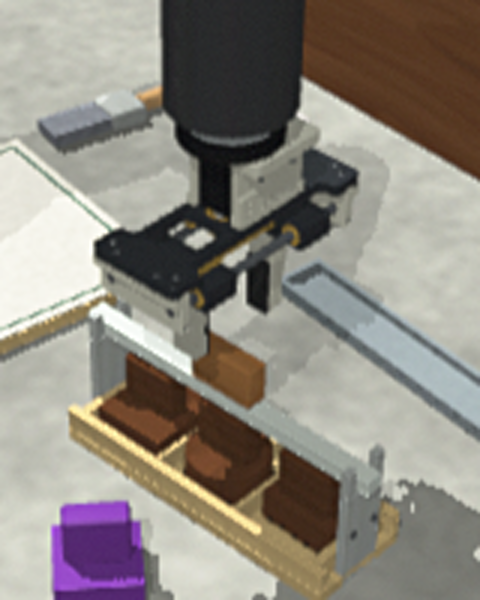

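View pics/t1.png

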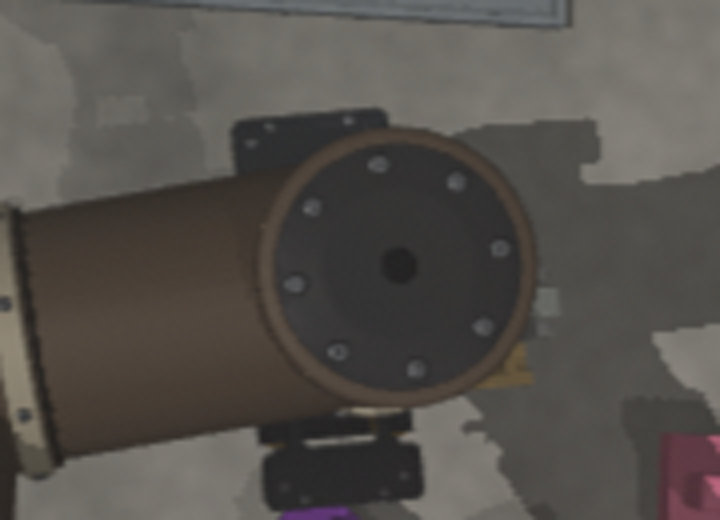

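The side view shows the open fingers straddling the grip, at about (225,360) in the crop. Descending and closing.

Request:
move_arm(
  rows=[
    {"delta_pos": [-0.1, -0.2, -1.5], "delta_rot": [0, 0, -0.1], "hand": 6.0},
    {"delta_pos": [0, 0, -1.5], "delta_rot": [0, 0, 0], "hand": 5.0},
    {"delta_pos": [0, 0, -1.5], "delta_rot": [0, 0, 0], "hand": 4.5},
    {"delta_pos": [0, 0, -1.0], "delta_rot": [0, 0, 0], "hand": 4},
    {"delta_pos": [0, 0, 0], "delta_rot": [0, 0, 0], "hand": 3.5},
    {"delta_pos": [0, 0, 0], "delta_rot": [0, 0, 0], "hand": 3},
    {"delta_pos": [0, 0, 0], "delta_rot": [0, 0, 0], "hand": 2.5},
    {"delta_pos": [0, 0, 0], "delta_rot": [0, 0, 0], "hand": 1},
    {"delta_pos": [0, 0, 0], "delta_rot": [0, 0, 0], "hand": 1},
    {"delta_pos": [0, 0, 0], "delta_rot": [0, 0, 0], "hand": 1},
  ],
  force=25,
)

```text
t: 4.2
eef_pos: [0.4552, -0.1061, 0.1242]
ee_rot: [-3.14, -0.0, -1.458]
force: [-0.3, 1.3, 5.0]
width: 0.0196
```

Request:
move_arm(
  rows=[
    {"delta_pos": [0, 0, 0.3], "delta_rot": [0, 0, 0], "hand": 1},
    {"delta_pos": [0, 0, 0.5], "delta_rot": [0, 0, 0], "hand": 1},
    {"delta_pos": [0, 0, 1], "delta_rot": [0, 0, 0], "hand": 1},
    {"delta_pos": [0, 0, 1], "delta_rot": [0, 0, 0], "hand": 1},
    {"delta_pos": [0, 0, 1.2], "delta_rot": [0, 0, 0], "hand": 1},
    {"delta_pos": [0, 0, 1.2], "delta_rot": [0, 0, 0], "hand": 1},
    {"delta_pos": [0, 0, 1.2], "delta_rot": [0, 0, 0], "hand": 1},
    {"delta_pos": [0, 0, 0.6], "delta_rot": [0, 0, 0], "hand": 1},
    {"delta_pos": [0, 0, 0], "delta_rot": [0, 0, 0], "hand": 1},
    {"delta_pos": [0, 0, 0], "delta_rot": [0, 0, 0], "hand": 1},
  ],
)

```text
t: 5.2
eef_pos: [0.4543, -0.1061, 0.1934]
ee_rot: [3.141, 0.0, -1.458]
force: [-0.4, 0.1, -2.8]
width: 0.0198
```

```bash
python3 - <<'E'
from h import *
show("side",grab_frame("side"),(240,100),(200,240),2.5,"pics/s2.png",[])
print(get_state()["force"],get_state()["eef_pos"])
E
```

```text
[-0.06013218 -0.54796395 -2.28801807] [ 0.45420746 -0.1061157   0.19311346]
```

View pics/s2.png

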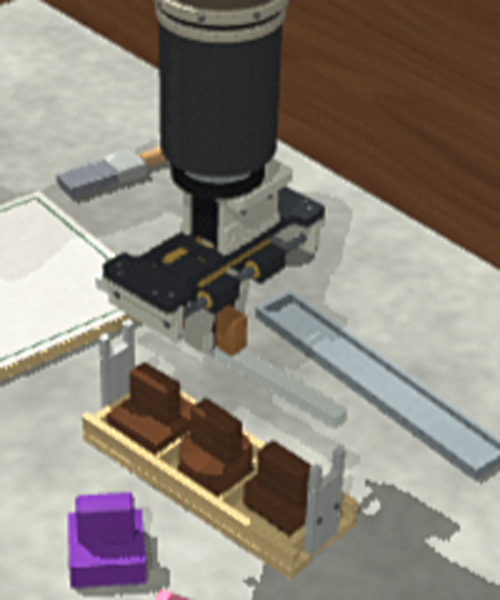

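The bar is level and clear of both brackets, with all the blocks still in the rack. Moving it over the tray.

Request:
move_arm(
  rows=[
    {"delta_pos": [1.2, 0, 0], "delta_rot": [0, 0, -0.9], "hand": 1},
    {"delta_pos": [2.4, 0, 0], "delta_rot": [0, 0, -0.9], "hand": 1},
    {"delta_pos": [3.0, 0, 0], "delta_rot": [0, 0, -1], "hand": 1},
    {"delta_pos": [3.0, 0, 0], "delta_rot": [0, 0, -1], "hand": 1},
    {"delta_pos": [3.0, 0, 0], "delta_rot": [0, 0, -1], "hand": 1},
    {"delta_pos": [3.0, 0, 0], "delta_rot": [0, 0, -1], "hand": 1},
    {"delta_pos": [2.5, 0, 0], "delta_rot": [0, 0, -1], "hand": 1},
    {"delta_pos": [2.0, 0, 0], "delta_rot": [0, 0, -0.9], "hand": 1},
    {"delta_pos": [1.2, 0, 0], "delta_rot": [0, 0, -0.9], "hand": 1},
    {"delta_pos": [0.6, 0, 0], "delta_rot": [0, 0, 0], "hand": 1},
  ],
)

```text
t: 6.25
eef_pos: [0.6743, -0.1062, 0.1921]
ee_rot: [3.14, -0.0, -1.609]
force: [-0.3, -0.1, -2.3]
width: 0.0199
```

Request:
move_arm(
  rows=[
    {"delta_pos": [0, 0, -1], "delta_rot": [0, 0, 0], "hand": 1},
    {"delta_pos": [0, 0, -2], "delta_rot": [0, 0, 0], "hand": 1},
    {"delta_pos": [0, 0, -2], "delta_rot": [0, 0, 0], "hand": 1},
    {"delta_pos": [0, 0, -2], "delta_rot": [0, 0, 0], "hand": 1},
    {"delta_pos": [0, 0, -2], "delta_rot": [0, 0, 0], "hand": 1},
    {"delta_pos": [0, 0, -1], "delta_rot": [0, 0, 0], "hand": 1},
    {"delta_pos": [0, 0, 0], "delta_rot": [0, 0, 0], "hand": 1},
    {"delta_pos": [0, 0, 0], "delta_rot": [0, 0, 0], "hand": 1},
    {"delta_pos": [0, 0, 0], "delta_rot": [0, 0, 0], "hand": 1},
    {"delta_pos": [0, 0, 0], "delta_rot": [0, 0, 0], "hand": 1},
  ],
)

```text
t: 7.25
eef_pos: [0.6741, -0.1061, 0.0947]
ee_rot: [-3.14, 0.0, -1.608]
force: [0.1, 0.2, -1.9]
width: 0.0197
```

```bash
python3 - <<'E'
from h import *
s=get_state();p=s["eef_pos"];yaw=np.degrees(s["ee_rot"][2])+90;print(p,yaw,s["ee_rot"])
zu=p[2]-.036
it=[(p[:2],yaw,.016,.284,zu+.014,(0,255,0)),((.673,-.105),-2.1,.04,.31,.014,(0,0,255))]
show("side",grab_frame("side"),(310,150),(170,160),3.6,"pics/s3.png",it)
show("top",grab_frame("top"),(260,130),(180,90),4,"pics/t3.png",it)
E
```

```text
[ 0.67412952 -0.10608302  0.0947348 ] -2.136750123804063 [-3.13974048e+00  1.89644918e-04 -1.60808965e+00]
```

View pics/s3.png

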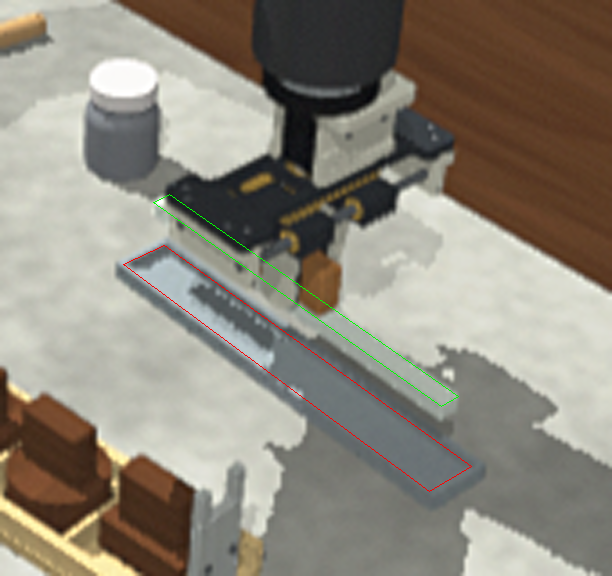

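View pics/t3.png

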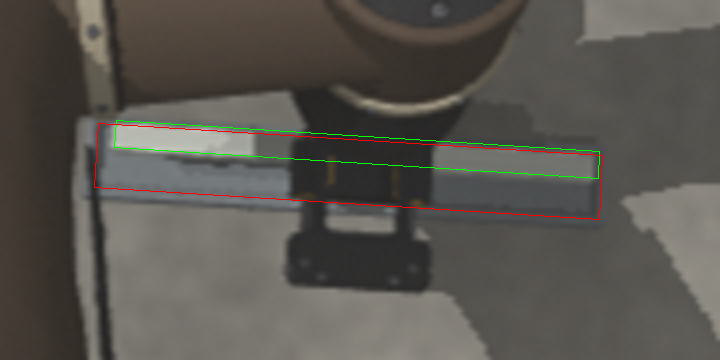

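The held bar matches its predicted outline and lies over the tray. Lowering it.

Request:
move_arm(
  rows=[
    {"delta_pos": [-0.1, 0, -1], "delta_rot": [0, 0, 0], "hand": 1},
    {"delta_pos": [0, 0, -1], "delta_rot": [0, 0, 0], "hand": 1},
    {"delta_pos": [0, 0, -1], "delta_rot": [0, 0, 0], "hand": 1},
    {"delta_pos": [0, 0, -1], "delta_rot": [0, 0, 0], "hand": 1},
    {"delta_pos": [0, 0, -0.5], "delta_rot": [0, 0, 0], "hand": 1},
    {"delta_pos": [0, 0, -0.3], "delta_rot": [0, 0, 0], "hand": 1},
    {"delta_pos": [0, 0, -0.2], "delta_rot": [0, 0, 0], "hand": 1},
    {"delta_pos": [0, 0, 0], "delta_rot": [0, 0, 0], "hand": 1},
    {"delta_pos": [0, 0, 0], "delta_rot": [0, 0, 0], "hand": 1},
    {"delta_pos": [0, 0, 0], "delta_rot": [0, 0, 0], "hand": 1},
  ],
)

```text
t: 8.35
eef_pos: [0.6728, -0.1061, 0.0441]
ee_rot: [-3.141, 0.0, -1.608]
force: [-0.2, -0.2, -2.4]
width: 0.0197
```

Request:
move_arm(
  rows=[
    {"delta_pos": [0, 0, -0.1], "delta_rot": [0, 0, 0], "hand": 1},
    {"delta_pos": [0, 0, -0.1], "delta_rot": [0, 0, 0], "hand": 1},
    {"delta_pos": [0, 0, -0.1], "delta_rot": [0, 0, 0], "hand": 1},
    {"delta_pos": [0, 0, 0], "delta_rot": [0, 0, 0], "hand": 1},
    {"delta_pos": [0, 0, 0], "delta_rot": [0, 0, 0], "hand": 1},
    {"delta_pos": [0, 0, 0], "delta_rot": [0, 0, 0], "hand": 1},
    {"delta_pos": [0, 0, 0], "delta_rot": [0, 0, 0], "hand": 1},
    {"delta_pos": [0, 0, 0], "delta_rot": [0, 0, 0], "hand": 1},
    {"delta_pos": [0, 0, 0], "delta_rot": [0, 0, 0], "hand": 1},
    {"delta_pos": [0, 0, 0], "delta_rot": [0, 0, 0], "hand": 1},
  ],
)

```text
t: 9.35
eef_pos: [0.6727, -0.1061, 0.0413]
ee_rot: [-3.141, -0.0, -1.608]
force: [-1.8, 0.6, 5.9]
width: 0.0197
```

Contact is felt on the tray floor (+6 N). Releasing and retreating.

Request:
move_arm(
  rows=[
    {"delta_pos": [0, 0, 0], "delta_rot": [0, 0, 0], "hand": 2.2},
    {"delta_pos": [0, 0, 0], "delta_rot": [0, 0, 0], "hand": 3},
    {"delta_pos": [0, 0, 0], "delta_rot": [0, 0, 0], "hand": 4},
    {"delta_pos": [0, 0, 0], "delta_rot": [0, 0, 0], "hand": 4.5},
    {"delta_pos": [0, 0, 0], "delta_rot": [0, 0, 0], "hand": 4.5},
    {"delta_pos": [0, 0, 0.5], "delta_rot": [0, 0, 0], "hand": 4.5},
    {"delta_pos": [0, 0, 1], "delta_rot": [0, 0, 0], "hand": 4.5},
    {"delta_pos": [0, 0, 2], "delta_rot": [0, 0, 0], "hand": 4.5},
    {"delta_pos": [0, 0, 3], "delta_rot": [0, 0, 0], "hand": 5},
    {"delta_pos": [0, 0, 4], "delta_rot": [0, 0, 0], "hand": 6},
  ],
)

```text
t: 10.35
eef_pos: [0.6716, -0.1061, 0.1459]
ee_rot: [3.139, -0.0, -1.608]
force: [1.7, 0.8, -0.4]
width: 0.0535
```

```bash
python3 - <<'E'
from h import *
rk=(.4553,-.1065);ry=6.4;C=(0,255,255)
it=[(rk,ry,.022,.05,.084,C,dict(off=(0,y))) for y in(.08,0,-.08)]+[(rk,ry,.066,.066,.04,(0,255,0),dict(off=(0,.08)))]
im=grab_frame("side")
show("side",im,(260,220),(140,115),5,"pics/s4.png",it)
show("side",im,(320,170),(160,150),4,"pics/s4b.png",[((.673,-.105),-2.1,.016,.284,.019,(0,255,0))])
cv2.imwrite("pics/t4.png",grab_frame("top"))
E
```

```text
(no output)
```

View pics/s4.png

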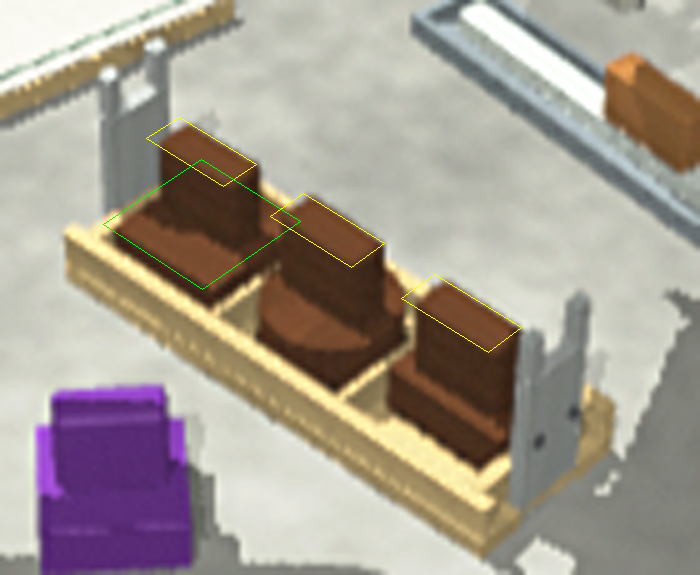

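View pics/s4b.png

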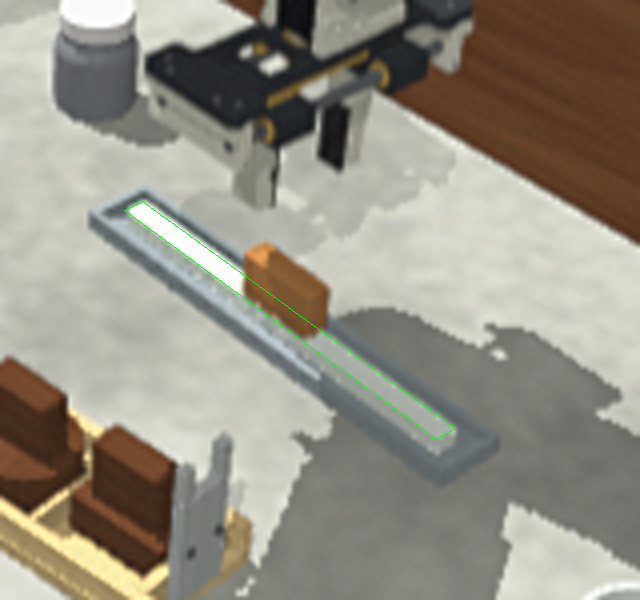

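View pics/t4.png

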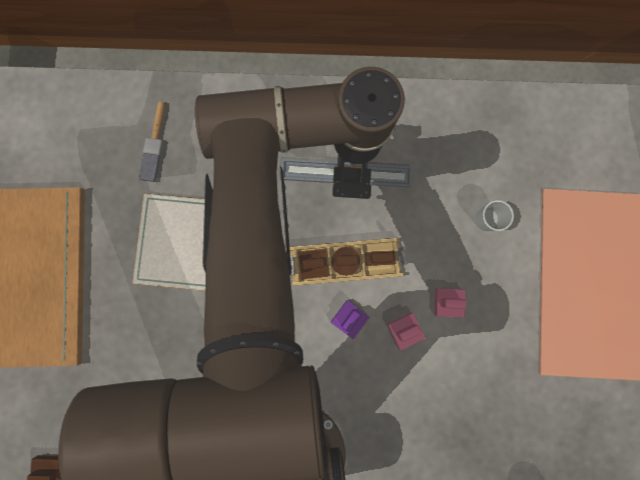

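The bar lies flat in the tray in both views. In the top view all three handles are visible: square at (314,263), round at (346,261) and border at (382,258). I'll enlarge that crop to confirm which is which and refine their positions.

```bash
python3 - <<'E'
from h import *
rk=(.4553,-.1065);ry=6.4
it=[(rk,ry,.022,.05,.084,(0,255,255),dict(off=(0,y))) for y in(.08,0,-.08)]
im=cv2.convertScaleAbs(cv2.imread("pics/t4.png"),alpha=1.8,beta=20)
show("top",im,(288,230),(125,62),6,"pics/c4.png",[])
show("top",im,(288,230),(125,62),6,"pics/c5.png",it)
a=np.vstack([cv2.imread("pics/c4.png"),cv2.imread("pics/c5.png")][::1])[:744]
cv2.imwrite("pics/c6.png",cv2.resize(a,(600,595)))
E
```

```text
(no output)
```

View pics/c6.png

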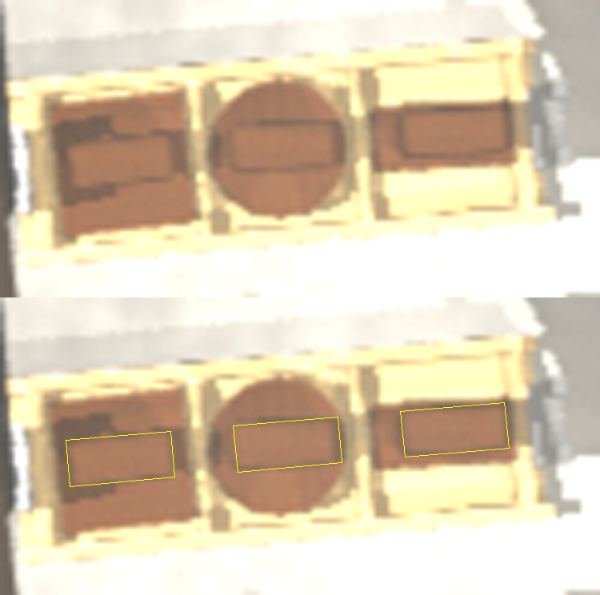

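The square base is at crop (125,160), the round one at (280,150) and the border block at (455,130), all dark brown, and each handle outline matches. The square and round blocks in the rack are the ones to move. I'll take the round block first.

Request:
move_arm(
  rows=[
    {"delta_pos": [-1.5, 0, 1], "delta_rot": [0, 0, 0.8], "hand": 6},
    {"delta_pos": [-2.5, 0, 0.5], "delta_rot": [0, 0, 0.9], "hand": 6},
    {"delta_pos": [-3, 0, 0], "delta_rot": [0, 0, 0.9], "hand": 6},
    {"delta_pos": [-3, 0, 0], "delta_rot": [0, 0, 0.9], "hand": 6},
    {"delta_pos": [-3, 0, 0], "delta_rot": [0, 0, 0.9], "hand": 6},
    {"delta_pos": [-3, 0, 0], "delta_rot": [0, 0, 0.9], "hand": 6},
    {"delta_pos": [-2.5, 0, 0], "delta_rot": [0, 0, 0.9], "hand": 6},
    {"delta_pos": [-2, 0, 0], "delta_rot": [0, 0, 0.9], "hand": 6},
    {"delta_pos": [-1.1, 0, 0], "delta_rot": [0, 0, 0.9], "hand": 6},
    {"delta_pos": [0, 0, 0], "delta_rot": [0, 0, 0], "hand": 6},
  ],
)

```text
t: 11.45
eef_pos: [0.456, -0.1061, 0.1615]
ee_rot: [-3.14, 0.0, -1.468]
force: [0.4, -0.8, 0.1]
width: 0.0598
```

Request:
move_arm(
  rows=[
    {"delta_pos": [0, 0, -1.5], "delta_rot": [0, 0, 0], "hand": 6},
    {"delta_pos": [0, 0, -2], "delta_rot": [0, 0, 0], "hand": 6},
    {"delta_pos": [0, 0, -1.5], "delta_rot": [0, 0, 0], "hand": 6},
    {"delta_pos": [0, 0, 0], "delta_rot": [0, 0, 0], "hand": 6},
    {"delta_pos": [0, 0, 0], "delta_rot": [0, 0, 0], "hand": 6},
    {"delta_pos": [0, 0, 0], "delta_rot": [0, 0, 0], "hand": 6},
    {"delta_pos": [0, 0, 0], "delta_rot": [0, 0, 0], "hand": 6},
    {"delta_pos": [0, 0, 0], "delta_rot": [0, 0, 0], "hand": 6},
    {"delta_pos": [0, 0, 0], "delta_rot": [0, 0, 0], "hand": 6},
    {"delta_pos": [0, 0, 0], "delta_rot": [0, 0, 0], "hand": 6},
  ],
)

```text
t: 12.45
eef_pos: [0.4567, -0.1061, 0.1108]
ee_rot: [-3.141, 0.0, -1.469]
force: [-0.5, -0.6, -0.8]
width: 0.0596
```

```bash
python3 - <<'E'
from h import *
show("side",grab_frame("side"),(250,160),(150,170),3.5,"pics/s5.png",[])
E
```

```text
(no output)
```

View pics/s5.png

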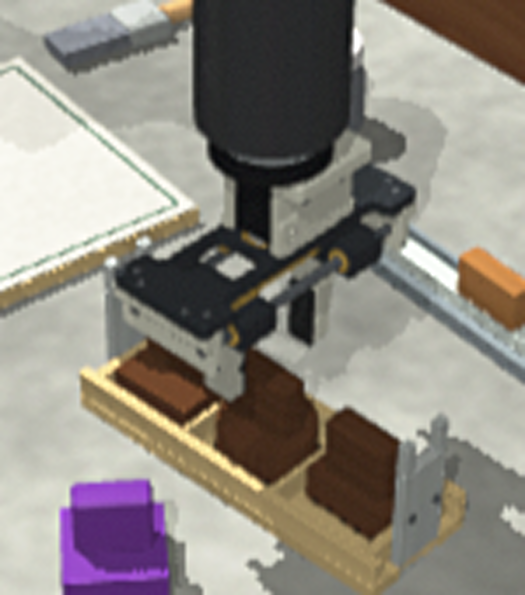

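The fingers straddle the round block's handle at crop (265,385). Descending 3.6 cm and closing.

Request:
move_arm(
  rows=[
    {"delta_pos": [-0.1, 0, -1], "delta_rot": [0, 0, 0], "hand": 6},
    {"delta_pos": [0, 0, -1.3], "delta_rot": [0, 0, 0], "hand": 5},
    {"delta_pos": [0, 0, -1.3], "delta_rot": [0, 0, 0], "hand": 4.5},
    {"delta_pos": [0, 0, 0], "delta_rot": [0, 0, 0], "hand": 4},
    {"delta_pos": [0, 0, 0], "delta_rot": [0, 0, 0], "hand": 3.5},
    {"delta_pos": [0, 0, 0], "delta_rot": [0, 0, 0], "hand": 3},
    {"delta_pos": [0, 0, 0], "delta_rot": [0, 0, 0], "hand": 2.5},
    {"delta_pos": [0, 0, 0], "delta_rot": [0, 0, 0], "hand": 1.2},
    {"delta_pos": [0, 0, 0], "delta_rot": [0, 0, 0], "hand": 1.2},
    {"delta_pos": [0, 0, 0], "delta_rot": [0, 0, 0], "hand": 1.2},
  ],
  force=25,
)

```text
t: 13.5
eef_pos: [0.4562, -0.106, 0.075]
ee_rot: [-3.14, 0.0, -1.468]
force: [1.1, 1.1, 2.6]
width: 0.0215
```

Request:
move_arm(
  rows=[
    {"delta_pos": [0, 0, 0.3], "delta_rot": [0, 0, 0], "hand": 1.2},
    {"delta_pos": [0, 0, 0.7], "delta_rot": [0, 0, 0], "hand": 1.2},
    {"delta_pos": [0, 0, 1], "delta_rot": [0, 0, 0], "hand": 1.2},
    {"delta_pos": [0, 0, 1.5], "delta_rot": [0, 0, 0], "hand": 1.2},
    {"delta_pos": [0, 0, 2], "delta_rot": [0, 0, 0], "hand": 1.2},
    {"delta_pos": [0, 0, 2.5], "delta_rot": [0, 0, 0], "hand": 1.2},
    {"delta_pos": [0, 0, 2.5], "delta_rot": [0, 0, 0], "hand": 1.2},
    {"delta_pos": [0, 0, 2.0], "delta_rot": [0, 0, 0], "hand": 1.2},
    {"delta_pos": [0, 0, 1], "delta_rot": [0, 0, 0], "hand": 1.2},
    {"delta_pos": [0, 0, 0], "delta_rot": [0, 0, 0], "hand": 1.2},
  ],
)

```text
t: 14.5
eef_pos: [0.4561, -0.1061, 0.2111]
ee_rot: [-3.139, 0.0, -1.469]
force: [0.5, -0.1, -1.7]
width: 0.022
```

Request:
move_arm(
  rows=[
    {"delta_pos": [0.3, 1.5, 0], "delta_rot": [0, 0, 0], "hand": 1.2},
    {"delta_pos": [0.3, 3, 0], "delta_rot": [0, 0, 0], "hand": 1.2},
    {"delta_pos": [0.3, 3.5, 0], "delta_rot": [0, 0, 0], "hand": 1.2},
    {"delta_pos": [0.3, 3.5, 0], "delta_rot": [0, 0, 0], "hand": 1.2},
    {"delta_pos": [0.3, 3.5, 0], "delta_rot": [0, 0, 0], "hand": 1.2},
    {"delta_pos": [0.3, 3.5, 0], "delta_rot": [0, 0, 0], "hand": 1.2},
    {"delta_pos": [0.3, 3.5, 0], "delta_rot": [0, 0, 0], "hand": 1.2},
    {"delta_pos": [0.3, 3.5, 0], "delta_rot": [0, 0, 0], "hand": 1.2},
    {"delta_pos": [0.3, 3.5, 0], "delta_rot": [0, 0, 0], "hand": 1.2},
    {"delta_pos": [0.3, 3.5, 0], "delta_rot": [0, 0, 0], "hand": 1.2},
  ],
)

```text
t: 15.5
eef_pos: [0.4848, 0.2199, 0.2081]
ee_rot: [3.14, -0.001, -1.469]
force: [0.5, 0.1, -1.2]
width: 0.0221
```

Request:
move_arm(
  rows=[
    {"delta_pos": [0.3, 3.5, 0], "delta_rot": [0, 0, -1], "hand": 1.2},
    {"delta_pos": [0.3, 3, 0], "delta_rot": [0, 0, -1], "hand": 1.2},
    {"delta_pos": [0.1, 2, 0], "delta_rot": [0, 0, -1], "hand": 1.2},
    {"delta_pos": [0, 1, -1], "delta_rot": [0, 0, -1], "hand": 1.2},
    {"delta_pos": [0, 0, -2], "delta_rot": [0, 0, -1], "hand": 1.2},
    {"delta_pos": [0, 0, -2.5], "delta_rot": [0, 0, -1], "hand": 1.2},
    {"delta_pos": [0, 0, -2.5], "delta_rot": [0, 0, -1], "hand": 1.2},
    {"delta_pos": [0, 0, -1.5], "delta_rot": [0, 0, -1], "hand": 1.2},
    {"delta_pos": [0, 0, 0], "delta_rot": [0, 0, 0], "hand": 1.2},
    {"delta_pos": [0, 0, 0], "delta_rot": [0, 0, 0], "hand": 1.2},
  ],
)

```text
t: 16.5
eef_pos: [0.4923, 0.3131, 0.1139]
ee_rot: [3.141, -0.002, -1.608]
force: [0.4, -0.1, -1.0]
width: 0.0222
```

```bash
python3 - <<'E'
from h import *
print(get_state()["eef_pos"],get_state()["force"],get_state()["width"])
show("side",grab_frame("side"),(150,70),(200,200),3,"pics/s6.png",[])
E
```

```text
[0.49231228 0.31314915 0.11386916] [ 0.44365513 -0.07436145 -0.99079316] 0.022192819101935178
```

View pics/s6.png

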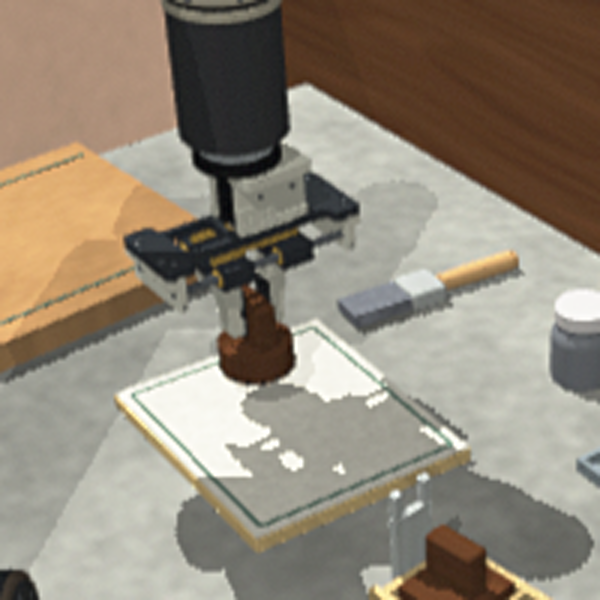

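The round block hangs upright over the board at crop (257,355). Lowering it.

Request:
move_arm(
  rows=[
    {"delta_pos": [0, 0, -0.6], "delta_rot": [0, 0, 0], "hand": 1.2},
    {"delta_pos": [0, 0, -0.8], "delta_rot": [0, 0, 0], "hand": 1.2},
    {"delta_pos": [0, 0, -0.8], "delta_rot": [0, 0, 0], "hand": 1.2},
    {"delta_pos": [0, 0, -0.5], "delta_rot": [0, 0, 0], "hand": 1.2},
    {"delta_pos": [0, 0, -0.3], "delta_rot": [0, 0, 0], "hand": 1.2},
    {"delta_pos": [0, 0, -0.2], "delta_rot": [0, 0, 0], "hand": 1.2},
    {"delta_pos": [0, 0, -0.1], "delta_rot": [0, 0, 0], "hand": 1.2},
    {"delta_pos": [0, 0, -0.1], "delta_rot": [0, 0, 0], "hand": 1.2},
    {"delta_pos": [0, 0, 0], "delta_rot": [0, 0, 0], "hand": 1.2},
    {"delta_pos": [0, 0, 0], "delta_rot": [0, 0, 0], "hand": 1.2},
  ],
)

```text
t: 17.55
eef_pos: [0.4926, 0.314, 0.0807]
ee_rot: [-3.141, 0.0, -1.608]
force: [0.4, -1.0, -1.7]
width: 0.0221
```

Request:
move_arm(
  rows=[
    {"delta_pos": [0, 0, -0.1], "delta_rot": [0, 0, 0], "hand": 1.2},
    {"delta_pos": [0, 0, -0.1], "delta_rot": [0, 0, 0], "hand": 1.2},
    {"delta_pos": [0, 0, 0], "delta_rot": [0, 0, 0], "hand": 1.2},
    {"delta_pos": [0, 0, 0], "delta_rot": [0, 0, 0], "hand": 1.2},
    {"delta_pos": [0, 0, 0], "delta_rot": [0, 0, 0], "hand": 1.2},
    {"delta_pos": [0, 0, 0], "delta_rot": [0, 0, 0], "hand": 1.2},
    {"delta_pos": [0, 0, 0], "delta_rot": [0, 0, 0], "hand": 1.2},
    {"delta_pos": [0, 0, 0], "delta_rot": [0, 0, 0], "hand": 1.2},
    {"delta_pos": [0, 0, 0], "delta_rot": [0, 0, 0], "hand": 1.2},
    {"delta_pos": [0, 0, 0], "delta_rot": [0, 0, 0], "hand": 1.2},
  ],
)

```text
t: 18.55
eef_pos: [0.4927, 0.3141, 0.079]
ee_rot: [-3.141, 0.0, -1.608]
force: [-2.2, -1.0, 5.3]
width: 0.0221
```

Contact with the board is felt. Releasing and rising.

Request:
move_arm(
  rows=[
    {"delta_pos": [0, 0, 0], "delta_rot": [0, 0, 0], "hand": 2.4},
    {"delta_pos": [0, 0, 0], "delta_rot": [0, 0, 0], "hand": 3},
    {"delta_pos": [0, 0, 0], "delta_rot": [0, 0, 0], "hand": 4},
    {"delta_pos": [0, 0, 0], "delta_rot": [0, 0, 0], "hand": 5},
    {"delta_pos": [0, 0, 0], "delta_rot": [0, 0, 0], "hand": 5},
    {"delta_pos": [0, 0, 1], "delta_rot": [0, 0, 0], "hand": 5},
    {"delta_pos": [0, 0, 2.5], "delta_rot": [0, 0, 0], "hand": 6},
    {"delta_pos": [0, 0, 3], "delta_rot": [0, 0, 0], "hand": 6},
    {"delta_pos": [0, 0, 3], "delta_rot": [0, 0, 0], "hand": 6},
    {"delta_pos": [0, 0, 1.5], "delta_rot": [0, 0, 0], "hand": 6},
  ],
)

```text
t: 19.55
eef_pos: [0.4935, 0.3146, 0.1924]
ee_rot: [-3.138, 0.003, -1.608]
force: [-0.0, 0.9, -0.5]
width: 0.0595
```

Request:
move_arm(
  rows=[
    {"delta_pos": [-0.4, -2, 0.5], "delta_rot": [0, 0, 0.8], "hand": 6},
    {"delta_pos": [-0.5, -4, 0], "delta_rot": [0, 0, 0.9], "hand": 6},
    {"delta_pos": [-0.5, -4, 0], "delta_rot": [0, 0, 0.9], "hand": 6},
    {"delta_pos": [-0.5, -4, 0], "delta_rot": [0, 0, 0.9], "hand": 6},
    {"delta_pos": [-0.5, -4, 0], "delta_rot": [0, 0, 0.9], "hand": 6},
    {"delta_pos": [-0.5, -4, 0], "delta_rot": [0, 0, 0.9], "hand": 6},
    {"delta_pos": [-0.5, -4, 0], "delta_rot": [0, 0, 0.9], "hand": 6},
    {"delta_pos": [-0.5, -4, 0], "delta_rot": [0, 0, 0.9], "hand": 6},
    {"delta_pos": [-0.5, -3, 0], "delta_rot": [0, 0, 0.9], "hand": 6},
    {"delta_pos": [-0.2, -1.5, 0], "delta_rot": [0, 0, 0.6], "hand": 6},
  ],
)

```text
t: 20.55
eef_pos: [0.4458, -0.0332, 0.1945]
ee_rot: [-3.141, 0.0, -1.459]
force: [0.4, -0.4, 0.1]
width: 0.0603
```

Request:
move_arm(
  rows=[
    {"delta_pos": [0, 0, -1.5], "delta_rot": [0, 0, 0], "hand": 6},
    {"delta_pos": [0, 0, -2.5], "delta_rot": [0, 0, 0], "hand": 6},
    {"delta_pos": [0, 0, -2.5], "delta_rot": [0, 0, 0], "hand": 6},
    {"delta_pos": [0, 0, -1.5], "delta_rot": [0, 0, 0], "hand": 6},
    {"delta_pos": [0, 0, 0], "delta_rot": [0, 0, 0], "hand": 6},
    {"delta_pos": [0, 0, 0], "delta_rot": [0, 0, 0], "hand": 6},
    {"delta_pos": [0, 0, 0], "delta_rot": [0, 0, 0], "hand": 6},
    {"delta_pos": [0, 0, 0], "delta_rot": [0, 0, 0], "hand": 6},
    {"delta_pos": [0, 0, 0], "delta_rot": [0, 0, 0], "hand": 6},
    {"delta_pos": [0, 0, 0], "delta_rot": [0, 0, 0], "hand": 6},
  ],
)

```text
t: 21.55
eef_pos: [0.4467, -0.031, 0.114]
ee_rot: [-3.141, 0.0, -1.458]
force: [-0.7, -0.4, -0.4]
width: 0.0602
```

```bash
python3 - <<'E'
from h import *
show("side",grab_frame("side"),(180,160),(200,170),3.5,"pics/s7.png",[])
E
```

```text
(no output)
```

View pics/s7.png

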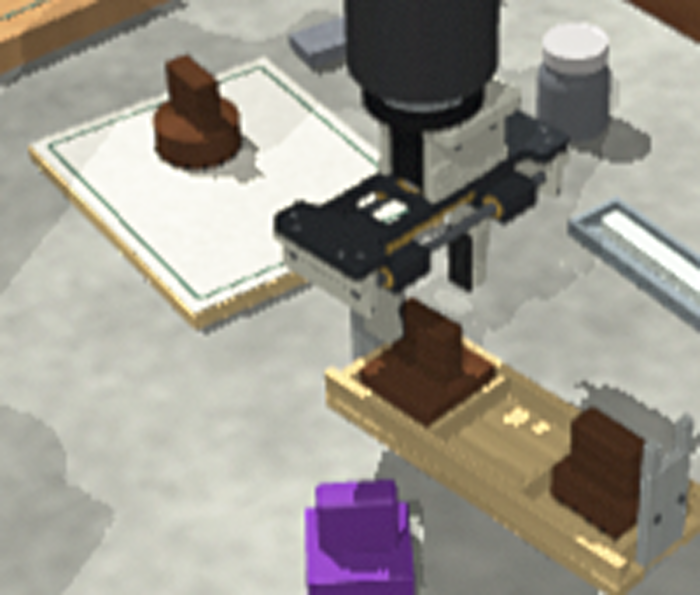

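The round block stands upright on the board at crop (197,120), and the fingers straddle the dark square block's handle at (430,340). Descending and gripping.

Request:
move_arm(
  rows=[
    {"delta_pos": [0, 0, -1.2], "delta_rot": [0, 0, 0], "hand": 6},
    {"delta_pos": [0, 0, -1.4], "delta_rot": [0, 0, 0], "hand": 5},
    {"delta_pos": [0, 0, -1.3], "delta_rot": [0, 0, 0], "hand": 4.5},
    {"delta_pos": [0, 0, 0], "delta_rot": [0, 0, 0], "hand": 4},
    {"delta_pos": [0, 0, 0], "delta_rot": [0, 0, 0], "hand": 3.5},
    {"delta_pos": [0, 0, 0], "delta_rot": [0, 0, 0], "hand": 3},
    {"delta_pos": [0, 0, 0], "delta_rot": [0, 0, 0], "hand": 2.5},
    {"delta_pos": [0, 0, 0], "delta_rot": [0, 0, 0], "hand": 1.2},
    {"delta_pos": [0, 0, 0], "delta_rot": [0, 0, 0], "hand": 1.2},
    {"delta_pos": [0, 0, 0], "delta_rot": [0, 0, 0], "hand": 1.2},
  ],
  force=25,
)

```text
t: 22.6
eef_pos: [0.4471, -0.031, 0.0751]
ee_rot: [-3.14, 0.0, -1.458]
force: [0.5, 1.3, 4.6]
width: 0.022
```

Request:
move_arm(
  rows=[
    {"delta_pos": [0, 0, 0.3], "delta_rot": [0, 0, 0], "hand": 1.2},
    {"delta_pos": [0, 0, 0.7], "delta_rot": [0, 0, 0], "hand": 1.2},
    {"delta_pos": [0, 0, 1], "delta_rot": [0, 0, 0], "hand": 1.2},
    {"delta_pos": [0, 0, 1.5], "delta_rot": [0, 0, 0], "hand": 1.2},
    {"delta_pos": [0, 0, 2], "delta_rot": [0, 0, 0], "hand": 1.2},
    {"delta_pos": [0, 0, 2.5], "delta_rot": [0, 0, 0], "hand": 1.2},
    {"delta_pos": [0, 0, 2.5], "delta_rot": [0, 0, 0], "hand": 1.2},
    {"delta_pos": [0, 0, 2.0], "delta_rot": [0, 0, 0], "hand": 1.2},
    {"delta_pos": [0, 0, 1], "delta_rot": [0, 0, 0], "hand": 1.2},
    {"delta_pos": [0, 0, 0], "delta_rot": [0, 0, 0], "hand": 1.2},
  ],
)

```text
t: 23.6
eef_pos: [0.4471, -0.0309, 0.211]
ee_rot: [-3.139, 0.001, -1.458]
force: [-0.5, -0.6, -2.6]
width: 0.0218
```

Request:
move_arm(
  rows=[
    {"delta_pos": [0.3, 1.3, 0], "delta_rot": [0, 0, -0.8], "hand": 1.2},
    {"delta_pos": [0.4, 2.5, 0], "delta_rot": [0, 0, -0.9], "hand": 1.2},
    {"delta_pos": [0.5, 3, 0], "delta_rot": [0, 0, -1], "hand": 1.2},
    {"delta_pos": [0.5, 3, 0], "delta_rot": [0, 0, -1], "hand": 1.2},
    {"delta_pos": [0.5, 3, 0], "delta_rot": [0, 0, -1], "hand": 1.2},
    {"delta_pos": [0.5, 3, 0], "delta_rot": [0, 0, -1], "hand": 1.2},
    {"delta_pos": [0.5, 3, 0], "delta_rot": [0, 0, -1], "hand": 1.2},
    {"delta_pos": [0.4, 2.5, 0], "delta_rot": [0, 0, -1], "hand": 1.2},
    {"delta_pos": [0.3, 1.7, 0], "delta_rot": [0, 0, -0.8], "hand": 1.2},
    {"delta_pos": [0.1, 0.8, 0], "delta_rot": [0, 0, 0], "hand": 1.2},
  ],
)

```text
t: 24.6
eef_pos: [0.4861, 0.2078, 0.2079]
ee_rot: [3.14, -0.002, -1.606]
force: [-0.5, -0.1, -2.0]
width: 0.0223
```

Request:
move_arm(
  rows=[
    {"delta_pos": [0, 0, -1], "delta_rot": [0, 0, 0], "hand": 1.2},
    {"delta_pos": [0, 0, -2], "delta_rot": [0, 0, 0], "hand": 1.2},
    {"delta_pos": [0, 0, -2.5], "delta_rot": [0, 0, 0], "hand": 1.2},
    {"delta_pos": [0, 0, -2.5], "delta_rot": [0, 0, 0], "hand": 1.2},
    {"delta_pos": [0, 0, -1.5], "delta_rot": [0, 0, 0], "hand": 1.2},
    {"delta_pos": [0, 0, 0], "delta_rot": [0, 0, 0], "hand": 1.2},
    {"delta_pos": [0, 0, 0], "delta_rot": [0, 0, 0], "hand": 1.2},
    {"delta_pos": [0, 0, 0], "delta_rot": [0, 0, 0], "hand": 1.2},
    {"delta_pos": [0, 0, 0], "delta_rot": [0, 0, 0], "hand": 1.2},
    {"delta_pos": [0, 0, 0], "delta_rot": [0, 0, 0], "hand": 1.2},
  ],
)

```text
t: 25.6
eef_pos: [0.4868, 0.2071, 0.1153]
ee_rot: [-3.141, 0.001, -1.606]
force: [-0.1, 0.0, -1.5]
width: 0.0221
```

```bash
python3 - <<'E'
from h import *
show("side",grab_frame("side"),(150,70),(200,200),3,"pics/s8.png",[])
E
```

```text
(no output)
```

View pics/s8.png

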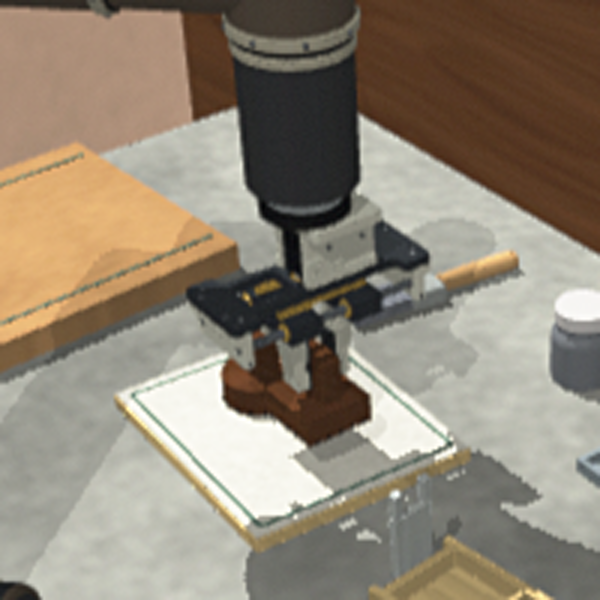

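The square block is held upright over the near half of the board, with an estimated 3–4 cm between it and the round block. Lowering it.

Request:
move_arm(
  rows=[
    {"delta_pos": [0, 0, -0.6], "delta_rot": [0, 0, 0], "hand": 1.2},
    {"delta_pos": [0, 0, -0.8], "delta_rot": [0, 0, 0], "hand": 1.2},
    {"delta_pos": [0, 0, -0.8], "delta_rot": [0, 0, 0], "hand": 1.2},
    {"delta_pos": [0, 0, -0.5], "delta_rot": [0, 0, 0], "hand": 1.2},
    {"delta_pos": [0, 0, -0.3], "delta_rot": [0, 0, 0], "hand": 1.2},
    {"delta_pos": [0, 0, -0.2], "delta_rot": [0, 0, 0], "hand": 1.2},
    {"delta_pos": [0, 0, -0.1], "delta_rot": [0, 0, 0], "hand": 1.2},
    {"delta_pos": [0, 0, -0.1], "delta_rot": [0, 0, 0], "hand": 1.2},
    {"delta_pos": [0, 0, 0], "delta_rot": [0, 0, 0], "hand": 1.2},
    {"delta_pos": [0, 0, 0], "delta_rot": [0, 0, 0], "hand": 1.2},
  ],
)

```text
t: 26.65
eef_pos: [0.4866, 0.207, 0.0807]
ee_rot: [-3.141, 0.0, -1.606]
force: [-0.9, -0.1, -1.2]
width: 0.0219
```

Request:
move_arm(
  rows=[
    {"delta_pos": [0, 0, -0.1], "delta_rot": [0, 0, 0], "hand": 1.2},
    {"delta_pos": [0, 0, -0.1], "delta_rot": [0, 0, 0], "hand": 1.2},
    {"delta_pos": [0, 0, 0], "delta_rot": [0, 0, 0], "hand": 1.2},
    {"delta_pos": [0, 0, 0], "delta_rot": [0, 0, 0], "hand": 1.2},
    {"delta_pos": [0, 0, 0], "delta_rot": [0, 0, 0], "hand": 1.2},
    {"delta_pos": [0, 0, 0], "delta_rot": [0, 0, 0], "hand": 1.2},
    {"delta_pos": [0, 0, 0], "delta_rot": [0, 0, 0], "hand": 1.2},
    {"delta_pos": [0, 0, 0], "delta_rot": [0, 0, 0], "hand": 1.2},
    {"delta_pos": [0, 0, 0], "delta_rot": [0, 0, 0], "hand": 1.2},
    {"delta_pos": [0, 0, 0], "delta_rot": [0, 0, 0], "hand": 1.2},
  ],
)

```text
t: 27.65
eef_pos: [0.4867, 0.2069, 0.0791]
ee_rot: [-3.141, 0.0, -1.606]
force: [-1.9, -0.3, 5.8]
width: 0.0218
```

Contact. Releasing and rising.

Request:
move_arm(
  rows=[
    {"delta_pos": [0, 0, 0], "delta_rot": [0, 0, 0], "hand": 2.4},
    {"delta_pos": [0, 0, 0], "delta_rot": [0, 0, 0], "hand": 3},
    {"delta_pos": [0, 0, 0], "delta_rot": [0, 0, 0], "hand": 4},
    {"delta_pos": [0, 0, 0], "delta_rot": [0, 0, 0], "hand": 5},
    {"delta_pos": [0, 0, 0], "delta_rot": [0, 0, 0], "hand": 5},
    {"delta_pos": [0, 0, 1], "delta_rot": [0, 0, 0], "hand": 5},
    {"delta_pos": [0, 0, 2.5], "delta_rot": [0, 0, 0], "hand": 6},
    {"delta_pos": [0, 0, 3.5], "delta_rot": [0, 0, 0], "hand": 6},
    {"delta_pos": [0, 0, 4], "delta_rot": [0, 0, 0], "hand": 6},
    {"delta_pos": [0, 0, 4], "delta_rot": [0, 0, 0], "hand": 6},
  ],
)

```text
t: 28.65
eef_pos: [0.4863, 0.2066, 0.2309]
ee_rot: [-3.141, 0.0, -1.606]
force: [1.3, 0.1, -0.1]
width: 0.06
```

Request:
move_arm(
  rows=[
    {"delta_pos": [0, -3, 1], "delta_rot": [0, 0, 0], "hand": 6},
    {"delta_pos": [0, -4, 0], "delta_rot": [0, 0, 0], "hand": 6},
    {"delta_pos": [0, -4, 0], "delta_rot": [0, 0, 0], "hand": 6},
    {"delta_pos": [0, -4, 0], "delta_rot": [0, 0, 0], "hand": 6},
    {"delta_pos": [0, -4, 0], "delta_rot": [0, 0, 0], "hand": 6},
    {"delta_pos": [0, -4, 0], "delta_rot": [0, 0, 0], "hand": 6},
    {"delta_pos": [0, -3, 0], "delta_rot": [0, 0, 0], "hand": 6},
    {"delta_pos": [0, -1, 0], "delta_rot": [0, 0, 0], "hand": 6},
    {"delta_pos": [0, 0, 0], "delta_rot": [0, 0, 0], "hand": 6},
    {"delta_pos": [0, 0, 0], "delta_rot": [0, 0, 0], "hand": 6},
  ],
)

```text
t: 29.65
eef_pos: [0.4866, -0.0629, 0.2389]
ee_rot: [-3.141, 0.0, -1.607]
force: [1.3, -0.0, 1.3]
width: 0.0598
```

```bash
python3 - <<'E'
from h import *
G=(0,255,0)
it=[((.493,.314),-4,.022,.05,.088,G),((.487,.211),-2,.022,.05,.088,G),((.487,.211),-2,.066,.066,.044,G),((.49,.264),-3.8,.22,.26,.016,(0,0,255)),((.6727,-.1055),-2.1,.016,.284,.019,G)]
show("top",grab_frame("top"),(130,140),(300,160),2.6,"pics/t9.png",it)
show("side",grab_frame("side"),(150,130),(300,220),2.6,"pics/s9.png",it[:4])
print(get_state()["eef_pos"],get_state()["force"])
E
```

```text
[ 0.48668344 -0.06235108  0.23878799] [ 0.53487821 -0.31067821 -0.52887569]
```

View pics/t9.png

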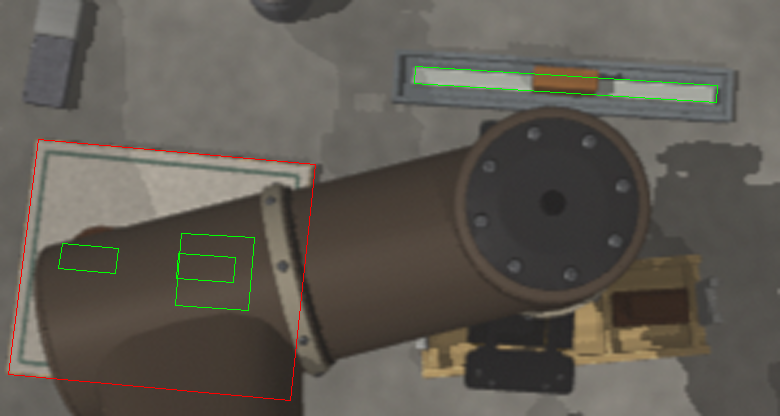

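View pics/s9.png

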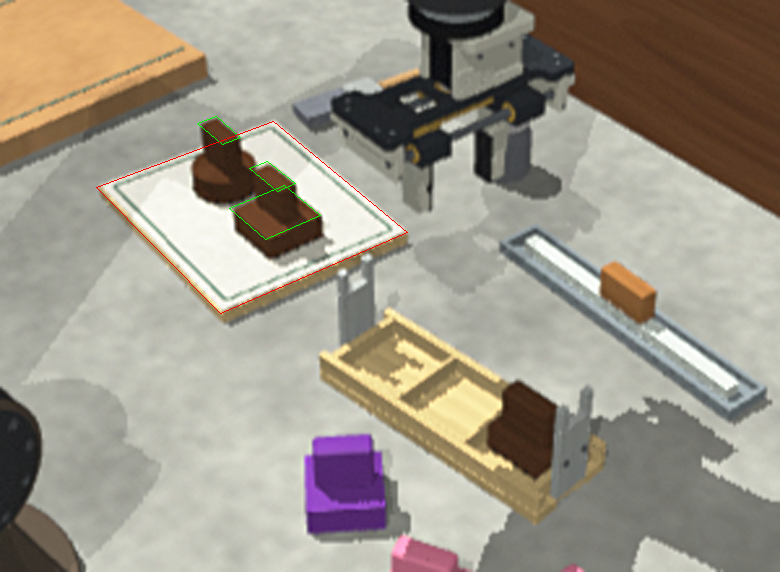

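The final views match the plan. The round block at (222,165) and the square block at (278,215) stand upright on the board, on their predicted outlines. The bar is flat in the tray, the border block is still in its bay and the gripper is clear of everything. Handing in.

```bash
python3 -c "
from station import *
print(job_done())"
```

```text
the job is handed in; nothing more can be done
None
```

The job is handed in, at about 30 s of the 72 s allowed. I lifted the bar level out of the brackets and laid it in the tray. Then I moved the round and square blocks onto the white board and left the border block in the rack.

**Last checks:**
- **Bar:** both views show it flat in the tray, within about 2 mm of where I meant to put it.
- **Blocks:** in the side view both stand upright, handle up and wholly on the board, on their predicted outlines. In the final top view the arm hid the board, so their positions rest on the side view and the arm's position when it let go.
- **Border block:** it stands upright in its bay.
- **Jar, brush and cup:** nothing came near them. I saw no change in the jar or brush, but I did not measure them, and the cup was not in the last crops.
- **Arm:** the gripper is about 0.24 m up, open and touching nothing.

No check failed. Each piece met its surface with about 5–6 N just before I released it.

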